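Hold the blue bulldog clip open over the card

TASK

Pull down the glazed flap of the stationery box, take the blue spring clip off its divider by squeezing its levers, and push the flap back up until it is fully shut. Then hold the clip squeezed wide open over the middle of the top edge of the card in the marble stand, jaws reaching well down on either side without touching the card, so that I can slip a note in: finish like that, still holding it there. Leave the brass clip on its divider and do not disturb the stand or anything else on the desk.

Things in the scene. Friction and masses are not known exactly. Their poses are not given: they have to be found in the camera images.
- letter_box: Cherry-wood stationery box with a slanting glazed flap as its front, fixed; 340 wide (y), 220 deep (x), 190 high, front towards -x. Origin on the desk, z up. Spans x -70 to +150. Inner floor at z 12. Two dividers 4 thick run front to back at y -55 and +55, top edges at z 52, each with a bulldog clip on it near x = 0. A white eraser lies between them.
- roof_front (a point): Middle of the front edge of the box's roof, 190 above the desk. The roof covers 88 mm from here to the back; in front of it the well with the clips is open from above once the flap is down (132 mm from the hinge to here).
- flap (a joint): Flap, hinged along its bottom edge, in rad: 0 shut (leaning 0.72 back from vertical, on the roof's edge), 0.72 vertical, 1.08 fully down (leaning 0.36 towards the robot, at its stop). 10 thick, 340 wide, about 0.5 kg, no latch. Its weight takes it shut below 0.72 and down above 0.72, in 1 to 3 s, on a damper; moving it takes 1 to 4 N at its top.
- flap_top (a point): Middle of the flap's top edge, on its inner face, 235 from the hinge line. When shut, the top 35 of the flap (26 of height) stands proud of the roof as a pull, a brass strip 120 wide in its middle; fingertips can go behind it, over the roof. Axes: z along the flap away from the hinge, x out of the inner face, y along the edge.
- flap_hinge (a point): Middle of the flap's hinge line, 40 above the desk; the line runs along the y axis of the box.
- blue_clip: Blue steel bulldog clip, loose, 65 g. Origin on its pivot; y along pivot and jaws, z up, x across. Two levers, 30 wide (y), rise 33 above the pivot, 37 apart over their outsides at the top at rest, 20 when fully squeezed; jaws 56 wide (y) reach 31 below it. The frame tilts with the +x half, 0.26 rad about y when squeezed. Starts clamped on a divider, jaws along it, pivot 57 above the desk.
- blue_clip_spring (a joint): Opening of the blue clip in rad: 0 = jaws 4 mm apart, as on the divider; 0.35 = 15 mm apart at their lower edges; 0.52 = fully open, at its stop, 20 mm. Squeezing the levers opens it: 7 N (22 above the pivot) starts, 14 N holds it fully open, more does no harm. Let go, it springs shut.
- blue_clip_jaw_a (a point): Lower inner edge of the blue clip's jaw at its +x side, mid-width.
- blue_clip_jaw_b (a point): Lower inner edge of the other jaw, mid-width.
- brass_clip: Brass-coloured clip of the same shape on the other divider; not wanted, leave it there. Origin on its pivot.
- card_stand: Stand with a card, loose, 0.75 kg: marble foot 80 (x) by 130 (y) by 24 high, a white picture card 4 thick and 120 wide standing upright in the plane x = 0. Origin under the middle of the foot, z up, x across the card, y along it.
- card_top (a point): Middle of the card's top edge, 120 above the desk; same axes as the stand.
- stapler: Stapler 150 by 34 by 50 high, to be left alone.
- calculator: Grey calculator 150 by 85 by 18, to be left alone.
- tape: Grey tape dispenser 140 by 50 by 82 high, to be left alone.
- notes: Yellow note block 76 by 76 by 30, to be left alone.
- notebook: Brown notebook 190 by 130 by 18, to be left alone.
- pen_pot: Round tan pen pot, 76 across, 181 high with its pens, to be left alone.
- eraser: White eraser 50 by 22 by 13 on the floor of the stationery box, to be left alone.
Not all that is in view belongs to the job. There is more than one size of the card_stand; the one meant has the size given above.

How it is judged:
By the outcome, as a careful person would: the job done as asked, in the order asked, and still so for the second after the job is handed in, while the arm keeps its last pose, push and grip.
It also fails if it takes over 67 s, if anything falls off the work surface, if the arm or the gripper's body presses on something with over 40 N, if the wrist force passes 120 N, or if a joint passes its speed limit or range.

ROBOT

A 7-joint arm with a two-finger parallel gripper is mounted at the origin on the work surface. World frame = base frame: x ahead of the robot, y to its left, z up, the work surface at z = 0. Lengths are in mm, angles in rad, forces in N, time in s.
With the tool pointing down it reaches from about 400 to 875 mm from the base axis. Payload 4.4 kg.
Tool frame: the origin (TCP) lies midway between the tips of the shut fingers; the grasp point (between the pads) lies 19 mm behind it; z points along the fingers, y is the line along which they close (so a half turn about z gives the same grasp; the last joint's range is limited). The gripper opens to 85 mm and grips with 20 to 120 N. Pads are 22 mm wide; open, the fingers measure 114 mm over their backs; the gripper's body (76 mm by 85 mm) begins 54 mm behind the grasp point. The pads swing forward as they close: fully open they stand 13 mm farther back than shut.
Start: joints at [1.256, 0.628, 0.038, 1.517, -0.027, 0.996, -0.02], TCP at [160.084, -629.993, 231.313] pointing down, gripper open.
Joint ranges: [-3.06, 3.06], [-0.37, 2.12], [-1.25, 1.32], [0.18, 2.47], [-1.1, 4.24], [0.23, 1.98], [-2.94, 2.94]. Speed limits (rad/s): [2.57, 2.57, 3.14, 3.14, 3.14, 3.14, 3.14].

INTERFACE

Orientations are given as [roll, pitch, yaw] about the fixed x, y, z axes, in that order (R = Rz(yaw) Ry(pitch) Rx(roll)).
In Python, from cell import readout, optics, order gives the robot as it stands.
- The arm moves only by the shell command python3 -m jog 'ROWS'. ROWS is a JSON object of lists of equal length, an entry for each row: "claw": the opening, from 0 (shut) to 1 (fully open); "xyz": the shift along the tool's x, y, z each as a share of 0.1 m, from -1 to 1, a list of three; "twist": the turn, a rotation vector about the tool's x, y, z each as a share of 180 degrees, from -1 to 1, a list of three. A call has 1 to 12 rows; each row shifts and turns the commanded pose from where the row before left it, along the tool's axes as they then stand; what a row does not reach is not made up. A row lasts 1/8 s, in which the tool goes at most 62.5 mm and 10.7 degrees, less where a joint would pass 70% of its speed; a pose out of reach is approached as far as the arm can. A call with a number of a shift or a turn outside -1 to 1 is refused whole. A call with a gripper value outside its range is refused whole. The fingers move at their own pace and stop on an object; the grip force is fixed at half the most. Time passes only in rows, so rows that do not move let the fingers close. It gives the time, the measured TCP pose, the force, the opening and the grip force at its end, in the units of the state.
- readout.read_state(): the state, without advancing time (a new reading comes with each control period).
- optics.get_image(name): name is "side" or "top" or "wrist"; returns a dict with "color" (420x560x3 uint8, red, green, blue), "fovy" (degrees; the focal length in pixels is half the picture's height over the tangent of half this angle, whatever the lens; pixels are square), "cx", "cy" (the principal point, pixels), "view" (4x4, takes a point from world to camera coordinates). Camera axes: x right, y up, looking along -z (the intrinsics and any distortion apply to the point x, -y, -z); pixel columns grow to the right and rows downward; lengths in mm; the calibration is good to about 2 mm. A picture is of the moment at which its call begins. There is no depth.
- order.finish_job(): hands the job in; it is judged then, once.
Trained networks look in the newest picture that a camera, given by its name, has taken for a name from the list of things; names that differ only in an ending like _2 or _b are one class to them, and where a whole thing is asked for, a point or a joint stands for the part that bears it (a point fixed in the world has none). Each returns a list of dicts, best first, with "score" (0 to 1); they miss things now and then, are a little off and sometimes report something else, mostly with a low value. They report only what shows in the picture. A call takes as long as a camera call. They do not tell look-alikes from the thing itself.
- optics.boxes_of(camera, label): "rect" ([left, top, width, height] in pixels, round what is visible of it).
The state is a dict: "clock": time; "qpos": joint angles; "qd": joint speeds; "tau": joint torques, N m; "eef_pos": TCP position; "tool_rot": TCP orientation; "force": force on the tool from outside, world axes, zero at the start; "torque": the same for the moment, N m; "width": finger opening in mm; "gripper_force": force on a finger pad.
Only numpy, scipy, OpenCV 4.12 (cv2) and the standard library are available. Lean on these libraries where they do the work, as an engineer would, in place of code of your own. Each camera call takes 0.05 s, during which the arm holds its last target. There are 200 camera calls.

## Working session

There is one attempt and no reset: what is moved stays moved. The work goes in short steps, Python scripts to look and compute and a shell command to move; the robot and the scene stay as the last step left them, time stands still between calls to the robot, and variables do not carry over. Pictures are saved under pics/ and viewed, at most 10 in all, crops included, and the job is handed in when it is done.

```bash
mkdir -p pics; ls; python3 - <<'E'
from cell import readout, optics
import cv2,numpy as np
print(readout.read_state())
ims=[]
for c in ("side","top"):
    d=optics.get_image(c); cv2.imwrite(f"pics/{c}0.png",d["color"][:,:,::-1])
    print(c,{k:v for k,v in d.items() if k!="color"})
    for l in ["letter_box","flap","blue_clip","brass_clip","card_stand","eraser","stapler","calculator","tape","notes","notebook","pen_pot"]:
        print(c,l,[(np.round(b["rect"]).tolist(),round(b["score"],2)) for b in optics.boxes_of(c,l)][:4])
E
```

```text
pics
{'clock': 0.0, 'qpos': array([ 1.25619584,  0.62933817,  0.03843269,  1.51838482, -0.02697159,
        0.99631152, -0.01997871]), 'qd': array([-0.0001769 , -0.00052799,  0.0008554 ,  0.00028679,  0.00074819,
       -0.00107685,  0.00106404]), 'tau': array([ 4.69929109e-04, -5.63398576e+01,  1.22669064e+00, -1.93443096e+01,
        1.11349707e-02,  1.07068048e-02,  1.25621216e-05]), 'eef_pos': array([ 159.92452486, -629.36041184,  230.38872054]), 'tool_rot': array([-3.13966908e+00,  4.38100491e-05,  2.48844390e-01]), 'force': array([ 0.28565716,  0.53264503, -0.37190876]), 'torque': array([ 0.022803  , -0.01677892, -0.02294426]), 'gripper_force': 0.0, 'width': 85.62372723122009}
side {'fovy': 48.53148318619311, 'cx': 283.54428121732883, 'cy': 198.73721894449125, 'view': array([[-9.46924554e-01, -3.20785961e-01, -2.07426355e-02,
         4.89868754e+02],
       [ 1.61159909e-01, -5.29577365e-01,  8.32811682e-01,
        -2.30938477e+02],
       [-2.78139126e-01,  7.85266949e-01,  5.53167647e-01,
        -1.43280847e+03],
       [ 0.00000000e+00,  0.00000000e+00,  0.00000000e+00,
 
[... 1040 characters left out ...]
-1.31376790e+03],
       [ 0.00000000e+00,  0.00000000e+00,  0.00000000e+00,
         1.00000000e+00]])}
top letter_box [([263.0, 114.0, 134.0, 110.0], 0.67)]
top flap [([266.0, 143.0, 129.0, 77.0], 0.66)]
top blue_clip []
top brass_clip [([84.0, 204.0, 46.0, 32.0], 0.26)]
top card_stand [([135.0, 152.0, 33.0, 28.0], 0.9), ([173.0, 171.0, 48.0, 30.0], 0.7)]
top eraser []
top stapler [([229.0, 232.0, 52.0, 16.0], 0.98)]
top calculator [([160.0, 246.0, 28.0, 54.0], 0.71)]
top tape [([362.0, 255.0, 23.0, 47.0], 0.81)]
top notes [([101.0, 255.0, 30.0, 33.0], 0.98), ([85.0, 202.0, 47.0, 32.0], 0.75)]
top notebook [([428.0, 194.0, 40.0, 62.0], 0.87)]
top pen_pot [([87.0, 202.0, 42.0, 34.0], 0.68)]
```

```bash
python3 - <<'E'
import cv2,numpy as np
a=cv2.imread("pics/side0.png")[110:390,140:400]; b=cv2.imread("pics/top0.png")[90:320,70:480]
cv2.imwrite("pics/side0c.png",cv2.resize(a,None,fx=2.1,fy=2.1,interpolation=cv2.INTER_CUBIC))
cv2.imwrite("pics/top0c.png",cv2.resize(b,None,fx=1.95,fy=1.95,interpolation=cv2.INTER_CUBIC))
E
```

```text
(no output)
```

View pics/side0c.png

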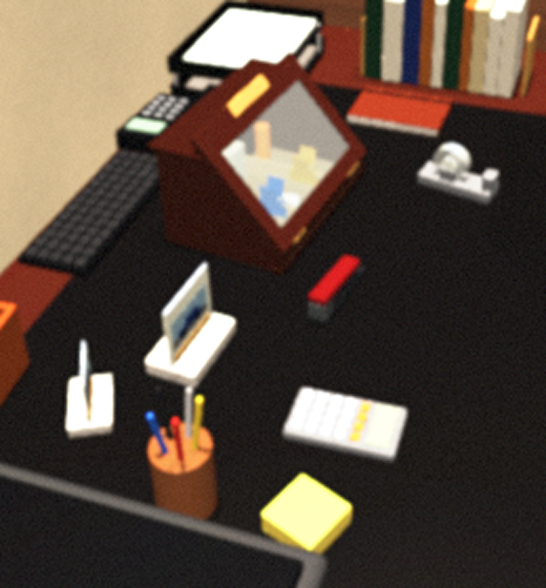

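View pics/top0c.png

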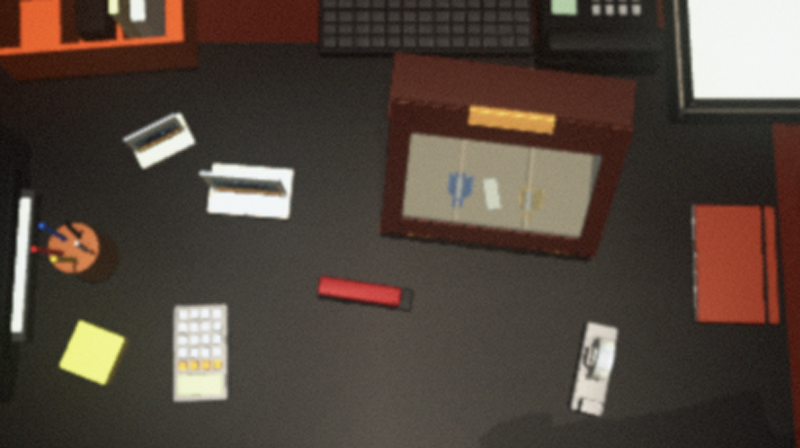

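The side crop shows the box with its flap facing -x. The top crop shows these candidates, in full-image pixels:
- **Clips:** blue clip on the left (+y) divider at about (305,186), brass clip on the right at about (342,192).
- **Stands:** large stand at about (197,187), small one at about (152,162). The large one's foot is about 43 px, or 130 mm, so it is the one meant.

Next I fit the poses.

```bash
cat > h.py <<'E'
import numpy as np,cv2
from cell import readout,optics
from scipy.optimize import least_squares
from scipy.spatial.transform import Rotation as Ro
def grab(c,name=None):
    d=optics.get_image(c)
    if name: cv2.imwrite(f"pics/{name}.png",d["color"][:,:,::-1])
    return d
def proj(d,P):
    P=np.atleast_2d(P);V=d["view"];c=P@V[:3,:3].T+V[:3,3]
    f=210/np.tan(np.radians(d["fovy"])/2)
    return np.c_[d["cx"]+f*c[:,0]/-c[:,2],d["cy"]-f*c[:,1]/-c[:,2]]
def place(p,L):  # p=x,y,yaw (mm, rad); L local points
    c,s=np.cos(p[2]),np.sin(p[2]);L=np.atleast_2d(np.array(L,float))
    return np.c_[p[0]+c*L[:,0]-s*L[:,1],p[1]+s*L[:,0]+c*L[:,1],L[:,2]]
def fit(obs,p0):  # obs: list of (cam dict, local pts, pixels)
    r=lambda p:np.concatenate([(proj(d,place(p,L))-np.array(px)).ravel() for d,L,px in obs])
    s=least_squares(r,p0,x_scale=[10,10,.1],loss="soft_l1");return s.x,r(s.x).reshape(-1,2)
def ray_z(d,px,z):  # pixel to world at height z
    V=d["view"];f=210/np.tan(np.radians(d["fovy"])/2)
    v=V[:3,:3].T@np.array([(px[0]-d["cx"])/f,-(px[1]-d["cy"])/f,-1]);o=-V[:3,:3].T@V[:3,3]
    return o+v*(z-o[2])/v[2]
E
python3 - <<'E'
from h import *
S=grab("side");T=grab("top")
t=lambda a:np.array(a)/1.95+[70,90]; s=lambda a:np.array(a)/2.1+[140,110]
box,res=fit([(T,[(150,170,190),(150,-170,190),(77.5,170,223),(77.5,-170,223),(-77.5,170,46.6),(-77.5,-170,46.6)],t([(395,53),(637,80),(388,103),(632,128),(382,235),(597,257)])),
 (S,[(150,170,190),(77.5,170,223),(-77.5,170,46.6),(77.5,-170,223),(-77.5,-170,46.6)],s([(152,145),(200,128),(285,270),(295,58),(365,155)]))],[600,-200,-.1])
print(box.round(3),res.round(1).tolist())
st,res=fit([(T,[(40,65,24),(40,-65,24),(-40,-65,24),(-40,65,24),(0,60,120),(0,-60,120)],t([(210,163),(293,168),(290,218),(207,212),(200,172),(287,184)])),
 (S,[(-40,65,24),(40,65,24),(-40,-65,24),(0,60,120),(0,-60,120)],s([(190,378),(147,352),(237,320),(167,300),(207,264)]))],[600,200,-.1])
print(st.round(3),res.round(1).tolist())
B=lambda q:place(box,q).round(1).tolist()[0]
print("flaptop",B((85,0,216.7)),"hinge",B((-70,0,40)),"clip",B((0,55,57)),"cardtop",place(st,(0,0,120)).round(1))
for n,px,z in [("blue",(459,188),80),("brass",(530,200),80)]: print(n,ray_z(T,t(px),z).round(0), proj(T,place(box,(0,55 if n=="blue" else -55,80))).round(0))
for n,px,z in [("stap l",(318,285),40),("stap r",(412,300),40),("small",(160,140),60),("pot",(75,248),120),("tape",(595,370),40)]: print(n,ray_z(T,t(px),z).round(0))
for d,n in((T,"top"),(S,"side")):
    im=d["color"][:,:,::-1].copy()
    for p,L in((box,[(x,y,z) for y in(-170,170) for x,z in((150,190),(62,190),(77.5,223),(-77.5,46.6),(-70,0),(150,0))]+[(0,55,57),(0,-55,57)]),(st,[(x,y,z) for x in(-40,40) for y in(-65,65) for z in(0,24)]+[(0,60,120),(0,-60,120)])):
        for q in proj(d,place(p,L)): cv2.circle(im,tuple(int(v*16) for v in q),24,(0,255,0),-1,cv2.LINE_AA,4)
    im=im[100:310,170:400] if n=="side" else im[90:240,120:420]
    cv2.imwrite(f"pics/ov_{n}.png",cv2.resize(im,(0,0),fx=2.6,fy=2.6,interpolation=cv2.INTER_CUBIC))
a,b=cv2.imread("pics/ov_top.png"),cv2.imread("pics/ov_side.png")
a=cv2.resize(a,(440,220));b=cv2.resize(b,(360,330))
o=np.zeros((560,440,3),np.uint8);o[:220]=a;o[225:555,:360]=b;cv2.imwrite("pics/ov.png",o)
E
```

```text
[ 6.03547e+02 -1.78905e+02 -1.08000e-01] [[0.4, 4.9], [-3.6, 3.6], [1.2, -0.0], [0.5, 0.2], [-0.9, -0.6], [-0.4, -0.2], [0.9, 0.2], [-4.1, 4.1], [-0.1, -8.9], [-4.2, -4.6], [-0.3, -2.9]]
[ 6.17508e+02  2.05840e+02 -1.10000e-01] [[2.3, 0.3], [0.9, 2.1], [-0.9, 1.3], [0.2, -0.1], [0.4, 0.7], [-3.3, -1.1], [1.0, -1.9], [-1.6, 2.8], [-0.4, -1.2], [-2.0, 5.7], [-0.3, -0.9]]
flaptop [688.1, -188.1, 216.7] hinge [534.0, -171.4, 40.0] clip [609.5, -124.2, 57.0] cardtop [[617.5 205.8 120. ]]
blue [ 611. -123.   80.] [[306. 187.]]
brass [ 592. -233.   80.] [[342. 191.]]
stap l [465.  96.  40.]
stap r [441. -51.  40.]
small [693. 345.  60.]
pot [511. 446. 120.]
tape [ 333. -332.   40.]
```

View pics/ov.png

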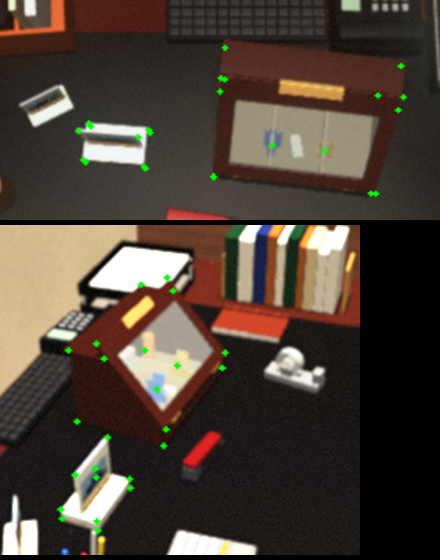

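The projected wireframes match the picture, including both clips (blue at top px (306,187)) and the large stand. Clip and stand poses are set, so I can start moving.

```bash
cat >> h.py <<'E'
BOX=np.array([603.5,-178.9,-.108]);ST=np.array([617.5,205.8,-.11])
def rel(target,yaw=None,label=""):
    s=readout.read_state();R=Ro.from_euler("xyz",s["tool_rot"]).as_matrix()
    if yaw is not None:
        Rt=Ro.from_euler("xyz",[np.pi,0,yaw]).as_matrix();print(label,"twist",(Ro.from_matrix(R.T@Rt).as_rotvec()/np.pi).round(4))
        print("  shift after twist",(Rt.T@(np.ravel(target)-s["eef_pos"])/100).round(3))
    print("  shift now",(R.T@(np.ravel(target)-s["eef_pos"])/100).round(3))
E
python3 -m jog '{"claw":[0,0,0],"xyz":[[0,0,-0.4],[0,0,-0.4],[0,0,0]],"twist":[[0,0,0.057],[0,0,0.057],[0,0,0]]}'
python3 - <<'E'
from h import *
rel(place(BOX,(118,0,300)),-.108)
E
```

```text
clock: 1.78
eef_pos: [160.6, -632.0, 315.1]
tool_rot: [3.135, -0.002, -0.11]
force: [-0.0, -0.4, -0.3]
width: 32.2
gripper_force: 0.0
 twist [ 0.0022 -0.0008 -0.0006]
  shift after twist [ 5.095 -4.982  0.151]
  shift now [ 5.085 -4.993  0.129]
```

```bash
python3 -m jog '{"claw":[0,0,0,0,0,0,0,0,0,0,0,0],"xyz":[[0.42,-0.41,0],[0.42,-0.41,0],[0.42,-0.41,0],[0.42,-0.41,0],[0.42,-0.41,0],[0.42,-0.41,0],[0.42,-0.41,0],[0.42,-0.41,0],[0.42,-0.41,0],[0.42,-0.41,0],[0.42,-0.41,0],[0.42,-0.41,0]],"twist":[[0,0,0],[0,0,0],[0,0,0],[0,0,0],[0,0,0],[0,0,0],[0,0,0],[0,0,0],[0,0,0],[0,0,0],[0,0,0],[0,0,0]]}'
python3 - <<'E'
from h import *
rel(place(BOX,(118,0,203)),-.108)
d=grab("wrist","w1"); s=readout.read_state()
print(proj(d,place(BOX,[(85,60,216.7),(85,-60,216.7),(62,170,190),(85,170,216.7),(85,-170,216.7)])).round(), d["fovy"],d["cx"],d["cy"])
print([b for b in optics.boxes_of("wrist","flap")][:2])
E
```

```text
clock: 3.28
eef_pos: [715.7, -194.6, 310.2]
tool_rot: [-3.141, 0.001, -0.108]
force: [-0.7, -0.8, 0.3]
width: 0.0
gripper_force: 0.0
 twist [-0.      0.0005 -0.0001]
  shift after twist [ 0.048 -0.035  1.072]
  shift now [ 0.05  -0.035  1.071]
[[195. 251.]
 [346. 250.]
 [ 80. 262.]
 [ 56. 251.]
 [485. 250.]] 65.52700141297963 275.6716492731415 214.05603927371288
[{'rect': [54.7, 248.0, 434.0, 58.3], 'score': 0.9}]
```

View pics/w1.png

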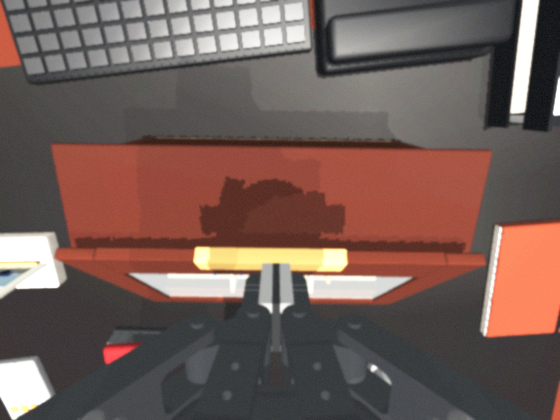

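The wrist view shows the shut flap's brass strip at (195–346, 247). My model predicts it within 2 px, and the fingertips are over the roof behind it. I'll descend and pull.

```bash
python3 -m jog '{"claw":[0,0,0,0],"xyz":[[0.05,-0.03,0.37],[0,0,0.37],[0,0,0.33],[0,0,0]],"twist":[[0,0,0],[0,0,0],[0,0,0],[0,0,0]]}'
python3 -m jog '{"claw":[0,0,0,0,0,0,0,0,0,0],"xyz":[[-0.22,0,0],[-0.22,0,-0.17],[-0.2,0,-0.12],[-0.215,0,-0.1],[-0.215,0,-0.08],[-0.23,0,-0.06],[-0.24,0,-0.04],[-0.23,0,-0.01],[-0.23,0,0.01],[0,0,0]],"twist":[[0,0,0],[0,0,0],[0,0,0],[0,0,0],[0,0,0],[0,0,0],[0,0,0],[0,0,0],[0,0,0],[0,0,0]]}'
python3 - <<'E'
from h import *
rel(place(BOX,(-82,0,261)),-.108)
d=grab("wrist")
print(optics.boxes_of("wrist","flap")[:2])
for a in (.72,.1,0,-.1,-.2,-.3,-.36): print(a,proj(d,place(BOX,[(-70+235*np.sin(a),y,40+235*np.cos(a)) for y in(170,-170)])).round().tolist())
E
```

```text
clock: 3.88
eef_pos: [717.3, -192.8, 200.1]
tool_rot: [-3.14, 0.008, -0.109]
force: [-0.2, 0.2, 0.6]
width: -0.2
gripper_force: 0.0
clock: 5.12
eef_pos: [520.8, -172.1, 263.0]
tool_rot: [3.141, -0.002, -0.11]
force: [0.1, 0.2, -0.2]
width: 0.1
gripper_force: 0.0
 twist [ 0.0001 -0.0006 -0.0005]
  shift after twist [ 0.01  -0.021  0.02 ]
  shift now [ 0.009 -0.021  0.02 ]
[{'rect': [0.0, 166.8, 560.0, 181.9], 'score': 0.58}]
0.72 [[-97.0, -91.0], [634.0, -93.0]]
0.1 [[-130.0, 216.0], [669.0, 214.0]]
0 [[-113.0, 267.0], [652.0, 265.0]]
-0.1 [[-91.0, 311.0], [631.0, 309.0]]
-0.2 [[-67.0, 346.0], [608.0, 344.0]]
-0.3 [[-43.0, 373.0], [585.0, 372.0]]
-0.36 [[-28.0, 386.0], [570.0, 384.0]]
```

```bash
python3 -m jog '{"claw":[0,0,1,1,1,1],"xyz":[[0,0,-0.25],[0.2,-0.13,-0.2],[0.2,-0.14,0],[0.2,-0.14,0],[0.2,-0.14,0],[0,0,0]],"twist":[[0,0,0],[0,0,0],[0,0,0],[0,0,0],[0,0,0],[0,0,0]]}'
python3 - <<'E'
from h import *
rel(place(BOX,(0,55,70)),-.108)
d=grab("wrist","w2");S=grab("side","s2")
for n in ("blue_clip","brass_clip","eraser"):
    print(n,[(b["rect"],b["score"]) for b in optics.boxes_of("wrist",n)][:3])
print(proj(d,place(BOX,[(0,55,90),(0,55,57),(0,-55,90),(28,55,57),(-28,55,57),(62,55,190)])).round().tolist())
w=cv2.imread("pics/w2.png");a=cv2.resize(cv2.imread("pics/s2.png")[100:310,170:400],None,fx=2,fy=2)
o=np.zeros((420,560+240,3),np.uint8);o[:,:560]=w;o[:219,560:]=cv2.resize(a,(240,219));cv2.imwrite("pics/c2.png",o)
E
```

```text
clock: 5.98
eef_pos: [609.0, -124.0, 305.9]
tool_rot: [-3.141, -0.001, -0.106]
force: [-0.9, 1.1, -0.7]
width: 72.2
gripper_force: 0.0
 twist [-0.0003 -0.0003  0.0006]
  shift after twist [4.000e-03 2.000e-03 2.359e+00]
  shift now [2.000e-03 4.000e-03 2.359e+00]
blue_clip [([256.5, 145.5, 36.9, 47.2], 0.82)]
brass_clip [([353.7, 150.9, 38.7, 51.0], 0.75)]
eraser [([302.4, 143.2, 28.0, 41.3], 0.67), ([0.3, 301.2, 68.7, 68.2], 0.33), ([533.6, 147.6, 25.7, 130.9], 0.31)]
[[275.0, 181.0], [275.0, 175.0], [374.0, 181.0], [275.0, 152.0], [275.0, 198.0], [275.0, 131.0]]
```

View pics/c2.png

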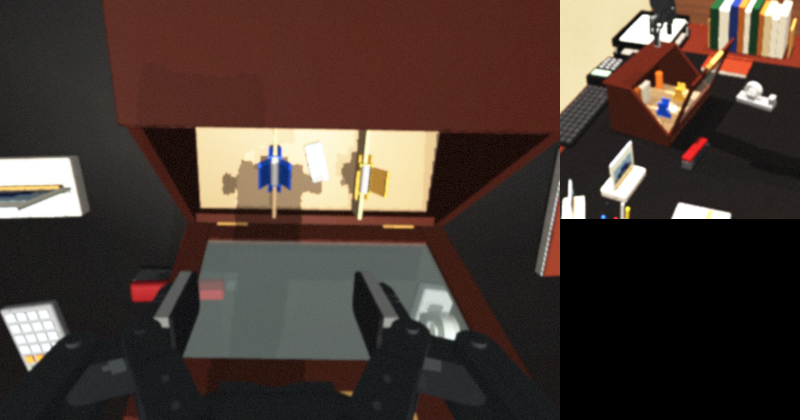

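The flap is fully down. In the wrist view the blue clip is at (275,169) and the brass one at (370,178), and the blue clip sits about 5 mm further in (+x) than nominal. I'll check the wrist camera's offset, and the clip position from a lower height.

```bash
python3 -m jog '{"claw":[1,1,1,1],"xyz":[[0.03,0,0.3],[0,0,0.3],[0,0,0.3],[0,0,0]],"twist":[[0,0,0],[0,0,0],[0,0,0],[0,0,0]]}'
python3 - <<'E'
from h import *
rel(place(BOX,(5,55,70)),-.108)
d=grab("wrist","w3");s=readout.read_state()
V=d["view"];o=-V[:3,:3].T@V[:3,3];R=Ro.from_euler("xyz",s["tool_rot"]).as_matrix()
print("cam in tool",(R.T@(o-s["eef_pos"])).round(1))
print([(b["rect"],b["score"]) for b in optics.boxes_of("wrist","blue_clip")][:3])
for x in (0,5,10):
    q=proj(d,place(BOX,[(x+a,55+b,z) for a,b,z in [(28,4,26),(28,4,50),(-28,4,26),(-28,4,57),(15,18,90),(-15,18,90),(-15,-18,90)]])).round()
    print(x,q.tolist())
cv2.imwrite("pics/w3c.png",cv2.resize(cv2.imread("pics/w3.png")[90:300,170:430],None,fx=2,fy=2))
E
```

```text
clock: 6.72
eef_pos: [607.7, -126.3, 214.5]
tool_rot: [-3.142, 0.005, -0.11]
force: [-1.0, -0.1, 0.4]
width: 85.5
gripper_force: 0.0
 twist [-0.      0.0016 -0.0007]
  shift after twist [ 0.065 -0.023  1.445]
  shift now [ 0.072 -0.023  1.445]
cam in tool [  79.9    0.6 -140.3]
[([247.6, 154.3, 49.7, 59.7], 0.76)]
0 [[269.0, 158.0], [268.0, 162.0], [269.0, 211.0], [269.0, 221.0], [251.0, 186.0], [252.0, 219.0], [293.0, 219.0]]
5 [[269.0, 153.0], [268.0, 157.0], [269.0, 206.0], [269.0, 216.0], [250.0, 180.0], [251.0, 214.0], [293.0, 214.0]]
10 [[269.0, 148.0], [268.0, 151.0], [269.0, 202.0], [269.0, 211.0], [250.0, 174.0], [251.0, 208.0], [293.0, 208.0]]
```

View pics/w3c.png

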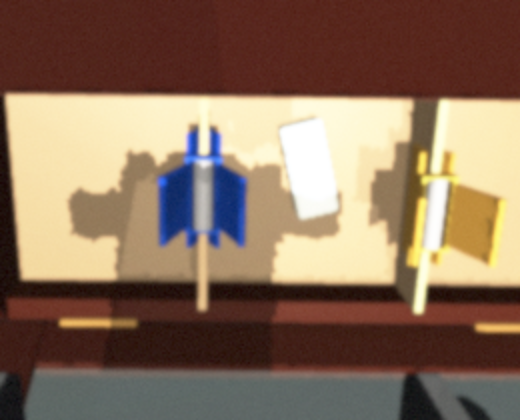

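The lower view confirms the blue clip at box-local (5, 55): its levers span columns 249–293. The wrist camera would overhang the roof in this orientation, so I'll turn half round if joint 7 allows.

```bash
python3 -c "
from cell import readout;print(readout.read_state()['qpos'].round(2))"
```

```text
[ 0.12  0.6   0.07  1.61 -0.05  0.92 -1.48]
```

```bash
python3 -m jog '{"claw":[1,1,1,1,1,1,1,1,1],"xyz":[[0.07,-0.02,0],[0,0,0],[0,0,0],[0,0,0],[0,0,0],[0,0,0],[0,0,0],[0,0,0],[0,0,0]],"twist":[[0,0,-0.0556],[0,0,-0.0556],[0,0,-0.0556],[0,0,-0.0556],[0,0,-0.0556],[0,0,-0.0556],[0,0,-0.0556],[0,0,-0.0556],[0,0,-0.0556]]}'
python3 -m jog '{"claw":[1,1,1,1,1,1,1,1,1,1],"xyz":[[0,0,0],[0,0,0],[0,0,0],[0,0,0],[0,0,0],[0,0,0],[0,0,0],[0,0,0],[0,0,0],[0,0,0]],"twist":[[0,0,-0.0556],[0,0,-0.0556],[0,0,-0.0556],[0,0,-0.0556],[0,0,-0.0556],[0,0,-0.0556],[0,0,-0.0556],[0,0,-0.0556],[0,0,-0.0556],[0,0,0]]}'
python3 - <<'E'
from h import *
rel(place(BOX,(5,55,60)),np.pi-.108)
d=grab("wrist","w4")
print([(b["rect"],b["score"]) for b in optics.boxes_of("wrist","blue_clip")][:3])
print(proj(d,place(BOX,[(5+a,55+b,z) for a,b,z in [(28,0,26),(28,0,50),(-28,0,26),(-28,0,50),(15,18,90),(15,-18,90)]])).round().tolist())
E
```

```text
clock: 7.95
eef_pos: [617.9, -125.7, 218.5]
tool_rot: [3.138, 0.001, 1.467]
force: [0.2, -0.2, -0.4]
width: 85.5
gripper_force: 0.0
clock: 9.2
eef_pos: [617.7, -125.8, 217.8]
tool_rot: [-3.141, 0.002, 3.031]
force: [-0.1, 0.3, -0.0]
width: 85.6
gripper_force: 0.0
 twist [-0.0003  0.0007 -0.0007]
  shift after twist [0.034 0.007 1.578]
  shift now [0.037 0.008 1.577]
[([258.3, 157.0, 45.6, 61.9], 0.72), ([205.8, 166.0, 39.6, 47.1], 0.41)]
[[277.0, 209.0], [277.0, 217.0], [277.0, 157.0], [277.0, 161.0], [298.0, 217.0], [257.0, 217.0]]
```

```bash
python3 -m jog '{"claw":[1,1,1,1,1,1,1,1],"xyz":[[0.035,0,0.3],[0,0,0.3],[0,0,0.3],[0,0,0.25],[0,0,0.2],[0,0,0.12],[0,0,0.1],[0,0,0]],"twist":[[0,0,0],[0,0,0],[0,0,0],[0,0,0],[0,0,0],[0,0,0],[0,0,0],[0,0,0]]}'
python3 - <<'E'
from h import *
rel(place(BOX,(5,55,60)),np.pi-.108)
E
```

```text
clock: 10.3
eef_pos: [613.3, -124.5, 59.0]
tool_rot: [-3.142, -0.001, 3.034]
force: [-0.5, -0.3, 0.1]
width: 85.4
gripper_force: 0.0
 twist [-0.     -0.0002  0.0003]
  shift after twist [-0.011 -0.001 -0.01 ]
  shift now [-0.011 -0.001 -0.01 ]
```

```bash
python3 -m jog '{"claw":[0,0,0,0,0,0,0,0,0],"xyz":[[0,0,0],[0,0,0],[0,0,0],[0,0,0],[0,0,0],[0,0,0],[0,0,0],[0,0,0],[0,0,0]],"twist":[[0,0,0],[0,0,0],[0,0,0],[0,0,0],[0,0,0],[0,0,0],[0,0,0],[0,0,0],[0,0,0]]}'
python3 -m jog '{"claw":[0,0,0],"xyz":[[0,0,-0.1],[0,0,-0.15],[0,0,0]],"twist":[[0,0,0],[0,0,0],[0,0,0]]}'
python3 - <<'E'
from h import *
d=grab("wrist","w5");print([(b["rect"],b["score"]) for b in optics.boxes_of("wrist","blue_clip")][:3])
E
```

```text
clock: 11.42
eef_pos: [614.9, -124.0, 61.8]
tool_rot: [3.142, 0.003, 3.035]
force: [-2.9, 0.4, 11.9]
width: 17.1
gripper_force: 58.8
clock: 11.8
eef_pos: [614.5, -124.5, 85.8]
tool_rot: [3.141, 0.003, 3.034]
force: [1.7, 0.4, -1.2]
width: 17.2
gripper_force: 58.7
[([251.5, 207.4, 49.5, 141.9], 0.71)]
```

```bash
python3 -m jog '{"claw":[0,0,0,0,0,0,0,0,0,0,0,0],"xyz":[[0,0,-0.3],[0,0,-0.35],[0,0,-0.4],[0,0,-0.4],[0,0,-0.4],[0,0,-0.4],[0,0,-0.2],[0,0,0],[0,0,0],[0,0,0],[0,0,0],[0,0,0]],"twist":[[0,0,0],[0,0,0],[0,0,0],[0,0,0.0556],[0,0,0.0556],[0,0,0.0556],[0,0,0.0556],[0,0,0.0556],[0,0,0.0556],[0,0,0.0556],[0,0,0.0556],[0,0,0.0556]]}'
python3 - <<'E'
from h import *
rel(place(BOX,(-228,-70,335)),np.pi/2-.108)
d=grab("wrist");print([(b["rect"],b["score"]) for b in optics.boxes_of("wrist","blue_clip")][:3])
S=grab("side","s5");print([(b["rect"],b["score"]) for b in optics.boxes_of("side","blue_clip")][:3],proj(S,readout.read_state()["eef_pos"]))
w=d["color"][:,:,::-1];o=np.zeros((420,800,3),np.uint8);o[:,:560]=w;o[:,560:]=S["color"][20:230,230:350,::-1].repeat(2,0).repeat(2,1);cv2.imwrite("pics/c5.png",o)
E
```

```text
clock: 13.4
eef_pos: [613.0, -124.4, 328.5]
tool_rot: [-3.14, -0.0, 1.457]
force: [-0.6, 0.2, 0.2]
width: 17.1
gripper_force: 58.8
 twist [-0.0005 -0.     -0.0018]
  shift after twist [-1.252 -2.316 -0.065]
  shift now [-1.265 -2.309 -0.061]
[([252.3, 207.8, 47.7, 143.7], 0.97)]
[([262.4, 126.6, 12.7, 19.6], 0.54)] [[265.82751347 135.0672703 ]]
```

View pics/c5.png

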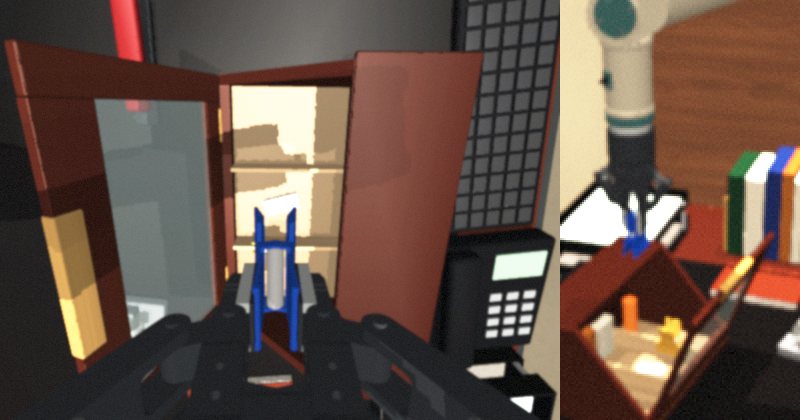

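The blue clip is held squeezed wide open between the fingers (wrist px ~(275,280)), and the flap is still down at left. Now I go to the robot side of the flap.

```bash
python3 -m jog '{"claw":[0,0,0,0,0,0,0,0,0,0,0,0],"xyz":[[-0.16,-0.3,0],[-0.18,-0.34,0],[-0.18,-0.34,0],[-0.18,-0.34,0],[-0.18,-0.34,0],[-0.18,-0.34,0],[-0.18,-0.36,0],[0,0,0],[0,0,0.3],[0,0,0.4],[0,0,0.4],[0,0,0]],"twist":[[0,0,0],[0,0,0],[0,0,0],[0,0,0],[0,0,0],[0,0,0],[0,0,0],[0,0,0],[0,0,0],[0,0,0],[0,0,0],[0,0,0]]}'
python3 - <<'E'
from h import *
s=readout.read_state();print(s["qpos"].round(2))
rel(place(BOX,(-228,-70,165)),np.pi/2-.108)
rel(place(BOX,(-60,-70,165)),np.pi/2-.108)
E
```

```text
clock: 15.1
eef_pos: [364.5, -220.9, 217.5]
tool_rot: [-3.137, -0.003, 1.466]
force: [-0.5, -0.2, -0.7]
width: 17.1
gripper_force: 58.8
[ 0.78  0.36 -0.4   2.11  0.21  0.71  0.14]
 twist [-0.0015 -0.001   0.001 ]
  shift after twist [-0.025  0.051  0.525]
  shift now [-0.027  0.053  0.524]
 twist [-0.0015 -0.001   0.001 ]
  shift after twist [-0.025  1.731  0.525]
  shift now [-0.032  1.733  0.516]
```

```bash
python3 -m jog '{"claw":[0,0,0,0,0,0,0],"xyz":[[0,0.05,0.27],[0,0,0.27],[0,0.1,0],[0,0.12,0],[0,0.12,0],[0,0.12,0],[0,0,0]],"twist":[[0,0,0],[0,0,0],[0,0,0],[0,0,0],[0,0,0],[0,0,0],[0,0,0]]}'
python3 - <<'E'
from h import *
rel(place(BOX,(-110,-70,165)),np.pi/2-.108)
S=grab("side","s6");print(optics.boxes_of("side","flap")[:1])
E
```

```text
clock: 15.98
eef_pos: [418.2, -227.9, 165.7]
tool_rot: [3.139, 0.0, 1.464]
force: [-0.0, 0.3, -0.4]
width: 17.3
gripper_force: 60.1
 twist [0.0008 0.0001 0.0002]
  shift after twist [-0.013  0.69   0.007]
  shift now [-0.014  0.69   0.009]
[{'rect': [274.1, 130.8, 45.4, 101.7], 'score': 0.63}]
```

```bash
python3 - <<'E'
import cv2
cv2.imwrite("pics/s6c.png",cv2.resize(cv2.imread("pics/s6.png")[40:240,200:400],None,fx=2.5,fy=2.5,interpolation=cv2.INTER_CUBIC))
E
```

```text
(no output)
```

View pics/s6c.png

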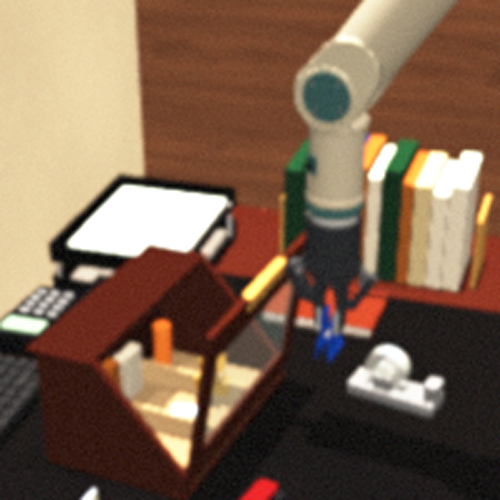

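The flap has come up to near vertical (its +y edge runs from about (190,480) to (208,330) in the crop), pushed by the gripper knuckles. The clip is clear of it, so I keep pushing.

```bash
python3 -m jog '{"claw":[0,0,0,0,0,0,0],"xyz":[[0,0.1,0],[0,0.12,0],[0,0.12,0],[0,0.12,0],[0,0.1,0],[0,0,0],[0,0,0]],"twist":[[0,0,0],[0,0,0],[0,0,0],[0,0,0],[0,0,0],[0,0,0],[0,0,0]]}'
python3 - <<'E'
from h import *
rel(place(BOX,(-120,-70,165)),np.pi/2-.108)
S=grab("side","s7");print(optics.boxes_of("side","flap")[:1])
for a in(-.36,0,.1,.2,.4,.72): print(a,proj(S,place(BOX,[(-70+235*np.sin(a),170,40+235*np.cos(a)),(-70+235*np.sin(a),-170,40+235*np.cos(a))])).round().tolist())
E
```

```text
clock: 16.95
eef_pos: [471.5, -233.7, 165.2]
tool_rot: [-3.141, -0.0, 1.463]
force: [0.2, -1.0, -0.5]
width: 17.2
gripper_force: 60.1
 twist [-0.0002 -0.     -0.    ]
  shift after twist [-0.013  0.053  0.002]
  shift now [-0.013  0.053  0.002]
[{'rect': [263.2, 127.1, 51.1, 104.1], 'score': 0.9}]
-0.36 [[296.0, 180.0], [334.0, 134.0]]
0 [[271.0, 170.0], [312.0, 127.0]]
0.1 [[264.0, 169.0], [307.0, 126.0]]
0.2 [[258.0, 168.0], [301.0, 126.0]]
0.4 [[246.0, 170.0], [290.0, 127.0]]
0.72 [[229.0, 176.0], [275.0, 134.0]]
```

```bash
python3 -m jog '{"claw":[0,0,0,0,0,0,0,0,0,0],"xyz":[[0,0.05,0],[0,0.05,0],[0,0,0],[0,0,0],[0,0,0],[0,-0.1,0],[0,-0.2,0],[0,-0.3,0],[0,-0.2,0],[0,0,0]],"twist":[[0,0,0],[0,0,0],[0,0,0],[0,0,0],[0,0,0],[0,0,0],[0,0,0],[0,0,0],[0,0,0],[0,0,0]]}'
python3 - <<'E'
from h import *
for c in("side","top"):
    S=grab(c,c+"8");print(optics.boxes_of(c,"flap")[:1], proj(S,place(BOX,[(85,170,216.7),(77.5,-170,223),(-77.5,170,46.6),(-77.5,-170,46.6)])).round().tolist())
rel(place(ST,(0,0,250)),np.pi/2-.11)
E
```

```text
clock: 18.3
eef_pos: [400.1, -226.3, 165.4]
tool_rot: [-3.14, 0.0, 1.461]
force: [0.9, 0.1, -0.3]
width: 17.1
gripper_force: 60.1
[{'rect': [231.9, 133.6, 81.6, 95.9], 'score': 0.82}] [[229.0, 176.0], [276.0, 133.0], [276.0, 230.0], [313.0, 181.0]]
[{'rect': [262.0, 137.4, 131.4, 80.7], 'score': 0.88}] [[270.0, 141.0], [395.0, 156.0], [265.0, 210.0], [376.0, 222.0]]
 twist [0.0005 0.     0.0007]
  shift after twist [ 4.531  1.653 -0.845]
  shift now [ 4.527  1.665 -0.843]
```

The flap is back at its shut position: its box matches the first picture in both views. Next I carry the clip to the card, and meanwhile work out where the jaws sit in the hand.

```bash
python3 -m jog '{"claw":[0,0,0,0],"xyz":[[0,-0.05,-0.3],[0,0,-0.35],[0,0,-0.35],[0,0,0]],"twist":[[0,0,0],[0,0,0],[0,0,0],[0,0,0]]}'
python3 -m jog '{"claw":[0,0,0,0,0,0,0,0,0,0,0,0],"xyz":[[0.3,0.05,0],[0.38,0.08,0],[0.38,0.11,0],[0.38,0.14,0],[0.38,0.14,0],[0.38,0.14,0],[0.38,0.14,0],[0.38,0.14,0],[0.38,0.16,0],[0.38,0.18,0],[0.38,0.2,0],[0,0,0]],"twist":[[0,0,0],[0,0,0],[0,0,0],[0,0,0],[0,0,0],[0,0,0],[0,0,0],[0,0,0],[0,0,0],[0,0,0],[0,0,0],[0,0,0]]}'
python3 - <<'E'
from h import *
rel(place(ST,(0,0,250)),np.pi/2-.11)
d=grab("wrist","w9");s=readout.read_state();R=Ro.from_euler("xyz",s["tool_rot"]).as_matrix()
P=lambda q:proj(d,np.array(q)@R.T+s["eef_pos"]).round().tolist()
for z in(26,30,34,38): print(z,P([(28,10,z),(28,-10,z),(-28,10,z)]))
print("lever", P([(15,10,-30),(-15,10,-30),(15,10,-22),(-15,10,-22)]))
for n in("card_stand","blue_clip"): print([(b["rect"],b["score"]) for b in optics.boxes_of("wrist",n)][:3])
print("card",proj(d,place(ST,[(0,60,120),(0,-60,120),(2,0,120),(40,65,24),(40,-65,24),(-40,65,24),(-40,-65,24)])).round().tolist())
E
```

```text
clock: 19.0
eef_pos: [399.8, -226.4, 267.6]
tool_rot: [3.136, 0.002, 1.463]
force: [0.3, 0.3, -0.5]
width: 17.2
gripper_force: 60.1
clock: 20.5
eef_pos: [589.0, 170.3, 263.5]
tool_rot: [-3.14, -0.003, 1.468]
force: [-0.5, 0.0, -1.3]
width: 16.9
gripper_force: 60.1
 twist [-0.0005 -0.0008  0.0022]
  shift after twist [0.384 0.245 0.135]
  shift now [0.382 0.247 0.136]
26 [[294.0, 213.0], [257.0, 213.0], [292.0, 302.0]]
30 [[294.0, 211.0], [258.0, 211.0], [292.0, 298.0]]
34 [[293.0, 208.0], [258.0, 208.0], [292.0, 295.0]]
38 [[293.0, 206.0], [258.0, 206.0], [291.0, 291.0]]
lever [[301.0, 288.0], [299.0, 351.0], [300.0, 278.0], [298.0, 338.0]]
[([342.7, 0.0, 74.2, 44.0], 0.92), ([263.5, 80.4, 71.0, 135.5], 0.91)]
[([251.4, 204.3, 49.7, 146.9], 0.85)]
card [[307.0, 83.0], [303.0, 222.0], [307.0, 157.0], [336.0, 84.0], [329.0, 199.0], [263.0, 84.0], [264.0, 199.0]]
```

View pics/w9.png

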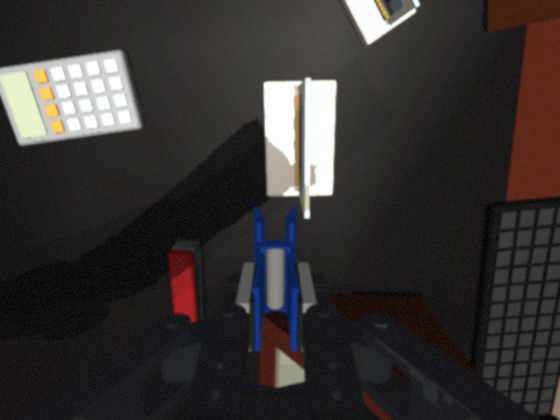

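The clip's jaw tips are about 34–35 mm below the TCP (tips at row ~206). The stand is at foot (264–336, 80–196) with the card top from about (307,80) to (306,217), so it is about 4 mm further in +y with slightly different yaw. I'll refit from this picture.

```bash
python3 - <<'E'
from h import *
im=cv2.imread("pics/w9.png");g=cv2.cvtColor(im,cv2.COLOR_BGR2GRAY).astype(int)
for r in (77,79,81,85,95,120,150,180,190,196,200,205,210,213,216,219): print(r," ".join(f"{v//10:2d}" for v in g[r,258:342]))
E
```

```text
77  6  6  6  6  6  6  6  6  6  6  6  6  6  6  6  6  6  6  6  6  6  6  6  6  6  6  6  6  6  6  6  6  7  6  6  6  6  6  7  6  6  7  6  7  6  7  8 11 13 15 15 14 12  9  7  6  6  7  7  7  6  7  7  7  7  6  6  6  7  6  7  7  6  6  6  6  6  6  6  6  6  6  6  6
79  6  6  6  6  6  6  6  6  6  6  6  6  7  7  7  7  6  7  7  7  7  7  7  7  7  7  7  7  7  7  7  7  7  7  8  8  7  8  8  8  8  8  8  8  8  8 13 19 24 24 25 24 21 15 11 11 11 11 11 11 11 11 11 12 12 12 12 12 12 12 12 12 12 12 12 12 11  9  7  6  6  5  6  6
81  6  6  6  6  6  8 11 13 15 16 17 17 18 18 18 18 18 18 18 19 19 18 18 18 18 18 18 19 20 20 20 20 20 20 21 21 21 21 21 21 21 21 20 17 13 11 14 21 24 25 25 25 24 23 23 23 23 23 23 23 23 24 24 24 24 24 24 24 24 24 24 24 24 24 24 23 23 20 13  8  6  6  6  5
85  6  6  6  6  9 16 23 25 25 25 25 25 25 25 25 25 25 25 25 25 25 25 25 25 25 25 25 25 25 25 25 25 25 25 25 24 24 23 23 21 19 16 13 11 11 11 14 21 24 25 25 25 25 25 25 25 25 25 25 25 25 25 25 25 25 25 25 25 25 25 25 25 25 25 25 25 25 23 17 10  6  6  6  6
95  6  5  6  6  8 15 22 24 25 25 25 25 25 25 25 25 25 25 25 25 25 25 25 25 25 25
[... 2290 characters left out ...]
 4  5  4  4  4  5  4  4  4  3  3  3  3  3  3  3  4  3  4  4  4  4  5  6 10 18 24 25 25 24 19 10  5  4  4  4  4  5  4  4  4  4  4  4  4  4  4  4  4  4  4  4  4  4  4  5  4  4  4  4  4  4  4
216  3  3  3  3  3  3  3  4  4  4  4  4  4  4  4  4  4  4  4  4  4  4  4  4  4  4  4  4  3  3  3  3  3  3  3  3  3  3  4  4  4  4  4  4  5  9 17 23 25 25 24 19 10  5  4  4  4  4  4  4  4  4  4  4  4  4  4  4  4  4  4  4  4  4  4  4  4  4  4  4  4  4  4  3
219  3  2  3  3  3  3  3  4  4  4  4  4  4  4  4  4  4  4  4  4  4  4  4  4  4  4  3  3  4  3  3  3  3  3  3  3  3  3  4  4  4  4  4  4  4  5  6  8  9  9  8  6  4  5  4  4  4  3  4  4  4  4  4  4  4  4  4  4  4  4  4  4  3  4  4  4  4  4  4  4  4  4  4  3
```

```bash
python3 - <<'E'
from h import *
d=grab("wrist")
st,res=fit([(d,[(0,60,120),(0,-60,120),(40,65,24),(40,-65,24),(-40,65,24),(-40,-65,24)],[(307.6,77.7),(306.3,218.5),(336.5,80),(332.3,195.5),(263,81.5),(266.5,196)])],ST)
print(st.round(3),res.round(1).tolist())
rel(place(st,(0,0,220)),np.pi/2+st[2])
E
```

```text
[ 6.18698e+02  2.02736e+02 -9.00000e-02] [[0.1, 0.9], [-0.1, -0.4], [0.1, -0.5], [0.1, -0.2], [-0.1, -0.4], [-0.1, 0.5]]
 twist [-0.0005  0.0005 -0.0062]
  shift after twist [0.408 0.27  0.444]
  shift now [0.414 0.263 0.443]
```

```bash
cat > m.py <<'E'
from h import *
d=grab("wrist","w10");s=readout.read_state();print(s["eef_pos"].round(1),s["tool_rot"].round(3))
g=cv2.cvtColor(d["color"],cv2.COLOR_RGB2GRAY).astype(float)
g0=cv2.cvtColor(cv2.imread("pics/w9.png"),cv2.COLOR_BGR2GRAY).astype(float)
# shift of the stand picture since w9 by template matching
t=g0[70:200,255:345].astype(np.uint8)
r=cv2.matchTemplate(g.astype(np.uint8)[:230],t,cv2.TM_CCOEFF_NORMED);_,m,_,(x,y)=cv2.minMaxLoc(r)
def sub(a,b,c): return (a-c)/(2*(a-2*b+c))
dx=x-255+sub(r[y,x-1],r[y,x],r[y,x+1]);dy=y-70+sub(r[y-1,x],r[y,x],r[y+1,x]);print(m,dx,dy)
px=np.array([(307.6,77.7),(306.3,218.5),(336.5,80),(332.3,195.5),(263,81.5),(266.5,196)])+[dx,dy]
st,res=fit([(d,[(0,60,120),(0,-60,120),(40,65,24),(40,-65,24),(-40,65,24),(-40,-65,24)],px)],ST)
print(st.round(3),res.round(1).tolist())
rel(place(st,(0,0,200)),np.pi/2+st[2])
E
python3 m.py
```

```text
[588.2 164.4 264.8] [-3.141e+00  1.000e-03  1.461e+00]
0.9868459105491638 -0.068469524 -6.484714
[ 6.19440e+02  2.08443e+02 -9.00000e-02] [[0.1, -0.9], [-0.0, -0.3], [0.2, -0.1], [0.2, 1.3], [-0.3, 0.0], [-0.3, 2.0]]
 twist [-0.0003  0.0004 -0.0063]
  shift after twist [0.467 0.271 0.648]
  shift now [0.473 0.262 0.647]
```

```bash
python3 -m jog '{"claw":[0,0,0,0,0,0],"xyz":[[0.16,0.09,0],[0.16,0.09,0.2],[0.15,0.09,0.22],[0,0,0.22],[0,0,0],[0,0,0]],"twist":[[0,0,-0.006],[0,0,0],[0,0,0],[0,0,0],[0,0,0],[0,0,0]]}'
python3 - <<'E'
from h import *
ST=np.array([619.4,208.4,-.09])
rel(place(ST,(0,0,136)),np.pi/2+ST[2])
d=grab("wrist","w11");g=cv2.cvtColor(d["color"],cv2.COLOR_RGB2GRAY)
s=readout.read_state();R=Ro.from_euler("xyz",s["tool_rot"]).as_matrix()
P=lambda q:proj(d,np.array(q)@R.T+s["eef_pos"]).round(1).tolist()
print("jaw tips",P([(28,10,35),(28,-10,35)]),"card +y end, foot",proj(d,place(ST,[(2,60,120),(-2,60,120),(2,30,120),(-2,30,120),(40,65,24),(-40,65,24)])).round(1).tolist())
for r in (100,120,140,160,180,200,206,210,215): print(r," ".join(f"{v//10:2d}" for v in g[r,240:315]))
b=d["color"].astype(int)
m=(b[:,:,2]>b[:,:,0]+50);ys,xs=np.nonzero(m[190:360,230:320]);print("blue rows",ys.min()+190,ys.max()+190)
for r in(206,210,215,220,230): print(r,np.nonzero(m[r,230:320])[0]+230)
E
```

```text
clock: 21.5
eef_pos: [620.5, 209.4, 202.3]
tool_rot: [3.14, -0.0, 1.48]
force: [-0.7, 0.8, -0.2]
width: 17.1
gripper_force: 60.1
 twist [ 0.0004 -0.0001 -0.0001]
  shift after twist [-0.011 -0.01   0.663]
  shift now [-0.012 -0.011  0.663]
jaw tips [[294.4, 202.8], [259.0, 202.8]] card +y end, foot [[277.6, 139.3], [271.6, 139.3], [277.5, 182.9], [271.8, 182.9], [317.0, 123.9], [232.6, 124.0]]
100  8  8  8  8  8  8  8  8  8  9  9  9  9  9  9  9  9  9  9  9  9  9  9  9  9  9  9  9  9  9  9  9  9  9  9  9 10  9  9  9  9 10  9 10 10 10  9 10 10  9 10  9 10 10 10 10 10  9 10 10 10  9 10 10 10  9  9  9  9  9  9  9  8  9  9
120  8  8  8  8  8  8  8  8  7  6  5  5  6  7  7  8  7  8  8  8  8  8  8  8  8  8  8  9  9  8  9  8  9  8  9  9  9  9  8  8  8  8  8  9  9  9  9  9  9  9  9  9  9  9  8  8  8  9  8  9  9  8  8  8  8  9  9  9  9  9  9  9  9  8  9
140 23 24 23 24 24 24 24 23 23 23 23 24 23 23 23 23 23 23 23 23 23 24 24 25 25 25 25 25 24 21 19 23 25 25 25 25 25 25 24 24 24 25 25 25 25 25 25 25 25 25 25 25 25 25 25 25 25 25 25 25 25 25 25 25 25 25 25 25 25 25 25 25 25 25 25
160 23 23 24 24 
[... 906 characters left out ...]
 20 20 20 20 20 20 20 20 20 20 20 19 15  9  6  5  4  7 12 15 18 19 20 20 20 20 20 20 18 16 16 19 22 23 23 23 22 19 16 16 17 19 20 22 24 25 25 25 25 23 15  8  5  5 10 20 25 25 25 25 25 25 25 25 25 25 25 25 25 25 25 25 24 18
215 19 20 20 20 20 20 20 20 20 20 20 20 19 15 10  6  4  4  4  4  4  6  8 12 16 18 20 20 19 18 17 16 19 22 23 23 23 22 18 14 16 22 25 25 25 25 24 18 10  5  4  4  4  4  6 12 22 25 25 25 25 25 25 25 25 25 25 25 25 25 25 25 25 24 17
blue rows 208 350
206 []
210 [255 256 257 292 293 294]
215 [255 256 257 258 259 260 261 289 290 291 292 293 294]
220 [255 256 257 258 259 260 261 262 288 289 290 291 292 293 294]
230 [255 256 257 258 259 260 261 262 263 288 289 290 291 292 293 294]
```

The card (cols 271.5–278) sits midway between the jaw tips (257.5 and 291.5), so both sides are clear. I lower slowly.

```bash
python3 -m jog '{"claw":[0,0,0,0,0,0,0,0,0],"xyz":[[-0.01,0,0.1],[0,0,0.1],[0,0,0.1],[0,0,0.1],[0,0,0.1],[0,0,0.1],[0,0,0.1],[0,0,0],[0,0,0]],"twist":[[0,0,0],[0,0,0],[0,0,0],[0,0,0],[0,0,0],[0,0,0],[0,0,0],[0,0,0],[0,0,0]]}'
python3 - <<'E'
from h import *
ST=np.array([619.4,208.4,-.09])
rel(place(ST,(0,0,132)),np.pi/2+ST[2])
d=grab("wrist","w12");S=grab("side","s12");T=grab("top","t12")
for c in("side","top"):
    print(c,[(n,[np.round(b["rect"],1).tolist() for b in optics.boxes_of(c,n)][:2]) for n in("blue_clip","card_stand","flap")])
print("cardtop",proj(S,place(ST,[(0,0,120),(0,60,120),(0,-60,120)])).round(1).tolist())
print("shut flap",proj(S,place(BOX,[(85,170,216.7),(77.5,-170,223)])).round().tolist())
up=lambda a,w,h:cv2.resize(a[:,:,::-1],(w,h),interpolation=cv2.INTER_CUBIC)
o=np.zeros((600,800,3),np.uint8);o[:300,:400]=up(d["color"],400,300);o[:300,400:]=up(S["color"][210:300,185:305],400,300)
o[300:,:400]=up(T["color"][90:240,120:320],400,300);o[300:,400:]=up(S["color"][120:255,160:340],400,300);cv2.imwrite("pics/c12.png",o)
E
```

```text
clock: 22.68
eef_pos: [619.9, 209.1, 131.3]
tool_rot: [-3.142, 0.0, 1.482]
force: [0.3, -0.5, -0.8]
width: 17.1
gripper_force: 60.1
 twist [-0.      0.      0.0003]
  shift after twist [-0.008 -0.004 -0.007]
  shift now [-0.008 -0.004 -0.007]
side [('blue_clip', [[221.9, 234.4, 15.5, 21.9]]), ('card_stand', [[171.3, 276.0, 25.0, 42.4]]), ('flap', [])]
top [('blue_clip', [[425.8, 193.3, 41.8, 63.6], [360.9, 257.5, 25.0, 43.9]]), ('card_stand', [[135.2, 158.5, 24.4, 20.2]]), ('flap', [[264.4, 119.7, 132.0, 105.3], [263.5, 142.0, 128.9, 78.0]])]
cardtop [[227.3, 246.7], [216.9, 259.1], [237.1, 235.1]]
shut flap [[229.0, 176.0], [276.0, 133.0]]
```

View pics/c12.png

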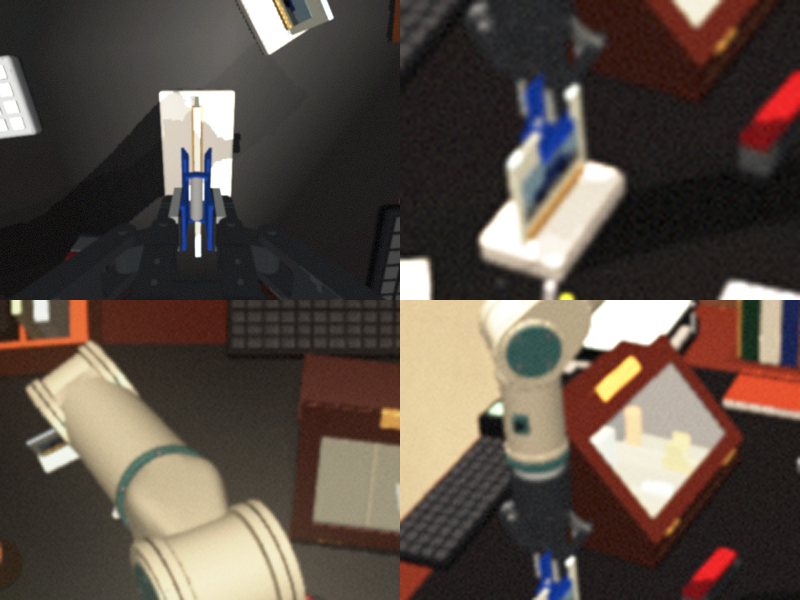

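```bash
python3 - <<'E'
from h import *
S=grab("side");b=S["color"].astype(int);m=(b[:,:,2]>b[:,:,0]+40)&(b[:,:,2]>70)
ST=np.array([619.4,208.4,-.09])
for r in range(230,264,2): print(r,(np.nonzero(m[r,210:245])[0]+210).tolist())
for z in(96,100,104,108): print(z,proj(S,place(ST,[(-11,28,z),(-11,-28,z)])).round(1).tolist())
for z in(125,130,155,160): print(z,proj(S,place(ST,[(-10,15,z),(-10,-15,z),(0,28,z)])).round(1).tolist())
E
```

```text
230 []
232 [226, 227]
234 [224, 225, 226, 227]
236 [223, 224, 225, 226, 227]
238 [222, 223, 224, 225, 226, 227]
240 [222, 223, 224, 225, 226, 227]
242 [223, 224, 225, 226, 227]
244 [223, 224, 225, 226, 227, 233, 234]
246 [223, 224, 225, 227, 228, 229, 232, 233, 234, 235, 236]
248 [222, 223, 224, 225, 226, 227, 228, 229, 230, 231, 232, 233, 234, 235, 236]
250 [221, 222, 223, 227, 228, 229, 230, 231, 232, 233, 234, 235, 236]
252 [227, 228, 229, 230, 231, 232, 233, 234, 235]
254 [227, 228, 229, 230, 231, 232, 233]
256 [227, 228, 229, 230, 231, 232]
258 [227, 228, 229, 230, 231, 232]
260 [228, 229, 230, 231]
262 [229, 230]
96 [[226.6, 259.6], [235.8, 248.3]]
100 [[226.4, 258.6], [235.7, 247.2]]
104 [[226.3, 257.5], [235.6, 246.2]]
108 [[226.2, 256.5], [235.5, 245.2]]
125 [[227.6, 249.2], [232.6, 243.2], [222.4, 251.1]]
130 [[227.4, 247.9], [232.5, 241.9], [222.2, 249.7]]
155 [[226.7, 241.2], [231.8, 235.2], [221.4, 243.0]]
160 [[226.5, 239.8], [231.6, 233.9], [221.2, 241.6]]
```

```bash
python3 -c "
from cell import order;print(order.finish_job())"
```

```text
the job is handed in; nothing more can be done
None
```

The job is handed in: the blue clip is held fully squeezed over the middle of the card's top edge, its jaws about 20 mm down on either side and clear of the card. The flap is shut again and nothing else was disturbed.

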